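# Reverse the ratchet and press the bush home

## Robot

A 6-joint arm with a two-finger parallel gripper is mounted at the origin on the work surface. World frame = base frame: x ahead of the robot, y to its left, z up, the work surface at z = 0. Lengths are in m, angles in rad, forces in N, time in s.
With the tool pointing down it reaches from about 0.25 to 0.725 m from the base axis. Payload 4 kg.
Tool frame: the origin (TCP) lies on the centre line of the jaws, within the pads' length; the fingertips stand 14 mm ahead of it and the grasp point (between the pads) lies 5 mm behind it; z points along the fingers, x is the direction in which the jaws open and shut, and the axes are right-handed (so a half turn about z gives the same grasp; the last joint's range is limited). The gripper opens to 85 mm and grips with 20 to 120 N. Pads are 22 mm wide; open, the fingers measure 114 mm over their backs; the gripper's body (76 mm by 85 mm) begins 54 mm behind the grasp point. The pads swing forward as they close: fully open they stand 13 mm farther back than shut.
Start: joints at [-1.228, 0.241, 0.005, 1.335, 0, 1.571], TCP at [0.168, -0.471, 0.245] pointing down, gripper open.
Joint ranges: [-2.72, 2.72], [-1.05, 1.87], [-1.09, 1.28], [-1.99, 2.15], [-1.42, 1.44], [-3.14, 3.14]. Speed limits (rad/s): [2.79, 2.79, 3.14, 3.14, 3.14, 3.14].

## Interface

Orientations are given as a unit quaternion [x, y, z, w].
In Python, from workcell import bot gives the robot as it stands.
- The arm moves only by the tool play_rows, never from a script. Its argument "motion" is a list of rows, each an object with "fingers": the closure, from -1 (fully open) to 1 (shut), so that 0 is half open; "translation": the shift along the tool's x, y, z in cm, a list of three; "roll": the turn about the tool's z in degrees. A call has 1 to 20 rows; each row is the pose to reach, as a shift and turn from the pose commanded when the call began, along the tool's axes at that moment; what a row does not reach only later rows make up. A row lasts 1/12 s, in which the tool goes at most 41.7 mm and 7.16 degrees, less where a joint would pass 70% of its speed; a pose out of reach is approached as far as the arm can. A call with a gripper value outside its range is refused whole. The fingers move at their own pace and stop on an object; the grip force is fixed at half the most. Time passes only in rows, so rows that repeat a pose let the fingers close. It gives the time, the measured TCP pose, the force and the opening at its end, in the units of the state.
- bot.get_obs(): the state, without advancing time (a new reading comes with each control period).
- bot.camera(name): name is "scene" or "top" or "wrist"; returns a dict with "pixels" (480x640x3 uint8, red, green, blue), "intrinsics" (3x3 intrinsics, pixels), "world_to_cam" (4x4, takes a point from world to camera coordinates). Camera axes: x right, y down, z forward; pixel columns grow to the right and rows downward; lengths in m; the calibration is good to about 2 mm. A picture is of the moment at which its call begins. There is no depth.
- bot.job_done(): hands the job in, once; it reports no verdict.
The state is a dict: "clock": time; "joint_pos": joint angles; "joint_vel": joint speeds; "tau": joint torques, N m; "eef_pos": TCP position; "tool_rot": TCP orientation; "ft_force": force on the tool from outside, world axes, zero at the start; "ft_torque": the same for the moment, N m; "grip_width": finger opening in m.
Only numpy, scipy, OpenCV 4.12 (cv2) and the standard library are available. Lean on these libraries where they do the work, as an engineer would, in place of code of your own. Each camera call takes 0.05 s, during which the arm holds its last target. There are 200 camera calls.

## Task

The ratchet of the green hand press is still set to raise: flip its small direction lever over so that the handle will drive the ram down, then draw the handle right back and feel that it free-wheels, clicking, without lifting the ram. Swing the handle forward again to press the brass bush fully home in the otoscope head, finishing with a firm push of about 14 N on the knob (never more than 25 N), and let go, with the ram left down on the bush and the lever left over. Work the little lever gently and leave the basket, tip box and curette where they lie.

Things in the scene. Friction and masses are not known exactly. Their poses are not given: they have to be found in the camera images.
- press: Green cast-iron bench press, bolted down, 200 mm tall; base 160 x 240 x 25 mm (x -80 to 80, y -80 to 160 mm), column 60 x 60 mm at y 125 mm. Origin: on the counter at the foot of the vertical spindle axis; z up. The screw lowers the ram 14 mm per radian of clockwise spindle turn (seen from above). The handle sweeps freely above the frame.
- ratchet_top (a point): Centre of the top face of the steel ratchet head on the spindle axis, a disc of 84 mm diameter, 221 mm above the counter (a 6 mm nut stands on it). It turns with the handle. 18 teeth: up to 0.4 rad of a forward stroke is lost before it catches. One stroke from fully back is enough to press the bush home; else draw back and stroke again.
- handle (a joint): Ratchet handle angle (rad) about the spindle, hard stops at 0 and 1.3. 0 = fully forward (clockwise end seen from above); grows as it is drawn back counter-clockwise. In the press frame the bar points from the axis at azimuth pi - 0.65 + value (from x towards y). Starts at 0 to 0.12. Lever set to lower: forward drives, back free-wheels; set to raise: the reverse.
- knob_grip (a point): Middle of the upright black knob on the handle: 26 mm diameter, 48 mm high (221 to 269 mm above the counter), spins freely, 130 mm from the axis; bar top at 219 mm. Push at the knob: back, clicks of 1 to 2 N; forward, 2 to 4 N to lower the ram, 5 to 7 N while the bush slides, then a steep rise (some N per mm) once it is home. Springs back some mm when let go.
- direction_lever (a joint): Tilt (rad) of the direction lever, -0.6 to 0.6, about an axis along the handle bar. Negative = tipped counter-clockwise about the spindle (seen from above) = raise, its start. Positive = tipped clockwise = lower. Weighted: it drops over by itself once past upright, under 2 N at the tip. Rests 0.15 to 0.6 to either side and twitches while free-wheeling, staying on its side.
- lever_tab: Steel thumb tab of the direction lever: 10 mm wide along the bar, 5 mm thick. Origin on its tilt axis, 28 mm out from the spindle axis along the bar, 213 mm above the counter; z up the tab, x outward along the bar, y counter-clockwise when upright. Nothing stands within 25 mm of its two flat faces (clockwise and counter-clockwise sides) above the ratchet head. Must not be loaded over 30 N (against its stop).
- lever_tip (a point): Centre of the round bar (12 mm diameter, 14 mm long, along the handle bar) on top of the lever tab, 38 mm from the tilt axis: 251 mm above the counter when upright. It travels about 21 mm each way from upright.
- ram: Steel ram, 28 mm diameter, on the spindle axis. Origin: centre of its flat foot, 100 mm above the counter at the start; it must not rise more than 4 mm from there.
- otoscope_head: Chrome otoscope head in a black nest block on the press plate, fixed under the ram. Origin: centre of its upper rim (34 mm diameter), on which the bush's flange seats, 84 to 87 mm above the counter; z up.
- bush: Brass bush, tight in the otoscope head's bore; flange 30 mm diameter, 5 mm thick. Origin: centre of the flange's underside, 6 mm proud of the rim at the start, touching it when fully home. Slides straight down under about 35 N of ram force; the ram may press it with at most 260 N (about 25 N at the knob).
- basket: Stainless specula basket with four black specula, 100 x 140 x 47 mm, loose on the counter; leave alone. Origin: centre of its underside.
- tip_box: White plastic tip box, 89 x 124 x 57 mm, loose on the counter; leave alone. Origin: centre of its underside.
- curette: Curette with rubber grip, 167 mm long, 12 mm thick, lying loose on the counter along its x axis; leave alone. Origin: on the counter below the middle.

How it is judged:
On the way, in this order (a step that is already met when the one before it is completed fails the run):
1. the direction lever is flipped over to its lowering side (value of joint direction_lever above 0.1 rad), for 0.2 s.
2. the handle is drawn back free-wheeling, past 1.0 rad, with the lever still over (value of joint handle above 1 rad and value of joint direction_lever above 0.1 rad), for 0.1 s.
3. the bush is home and the ram bears firmly on it, with at least 50 N (under 9 N at the knob) (z of bush in the frame of otoscope_head below 0.0015 m and contact force between ram and bush above 50 N), for 0.2 s.
At the end, for the whole second after the job is handed in: The bush's flange is home on the otoscope head's rim (within 1.5 mm), the ram is left down on it (within 1.5 mm), the direction lever is still on its lowering side, the handle is let go and everything is at rest (z of bush in the frame of otoscope_head below 0.0015 m and value of joint direction_lever above 0.1 rad and z of ram in the frame of bush below 0.0065 m and linear speed of ram below 0.005 m/s and velocity of joint handle between -0.05 and 0.05 rad/s); the robot touches nothing.
It fails at once if the ram is raised more than 4 mm above where it started (z of ram in the frame of press above 0.104 m).
It fails at once if the ram presses the bush with more than 260 N (about 25 N at the knob) (contact force between ram and bush above 260 N).
It fails at once if the direction lever is loaded with more than 30 N (contact force between anything else and lever_tab above 30 N).
It fails at once if the basket, the tip box or the curette is moved more than 15 mm (distance of any of basket, tip_box, curette from where it was at the start of the episode above 0.015 m).
It also fails if it takes over 58 s, if anything falls off the work surface, if the arm or the gripper's body presses on something with over 40 N, if the wrist force passes 120 N, or if a joint passes its speed limit or range.

## Working session

There is one attempt and no reset: what is moved stays moved. The work goes in short steps, Python scripts to look and compute and a tool call to move; the robot and the scene stay as the last step left them, time stands still between calls to the robot, and variables do not carry over. Pictures are saved under pics/ and viewed, about 8 in all and at most 12, crops included, and the job is handed in when it is done.

Besides the shell and the picture viewer there is one more tool, called after ">>>" in YAML: its name, and indented under it one key for each argument. play_rows: Moves the arm, as the interface text tells. Its arguments: {"type":"object","properties":{"motion":{"type":"array","items":{"type":"object","properties":{"fingers":{"type":"number"},"translation":{"type":"array","items":{"type":"number"}},"roll":{"type":"number"}}}}},"required":["motion"]}

```bash
mkdir -p pics; cat > h.py <<'E'
import cv2,numpy as np
from workcell import bot
def shot(n,f,crop=None,scale=1):
    c=bot.camera(n); im=c["pixels"][:,:,::-1].copy()
    if crop: x0,y0,x1,y1=crop; im=im[y0:y1,x0:x1]
    if scale!=1: im=cv2.resize(im,None,fx=scale,fy=scale,interpolation=cv2.INTER_CUBIC)
    cv2.imwrite("pics/"+f,im); return c
def proj(c,p):
    p=np.atleast_2d(p); q=(c["world_to_cam"]@np.c_[p,np.ones(len(p))].T)[:3]
    u=c["intrinsics"]@q; return (u[:2]/u[2]).T
def ray(c,uv,z):
    W=c["world_to_cam"];R=W[:3,:3];o=-R.T@W[:3,3]
    d=R.T@np.linalg.inv(c["intrinsics"])@np.array([uv[0],uv[1],1.]); return o+d*(z-o[2])/d[2]
E
python3 - <<'E'
from h import *
import pickle
D={n:shot(n,n+"0.png") for n in("scene","top")}
for n in D: D[n]={k:np.array(v) for k,v in D[n].items()}; print(n,D[n]["world_to_cam"].round(3).tolist())
pickle.dump(D,open("c0.pkl","wb"))
o=bot.get_obs();print(o)
E
```

```text
scene [[0.437, 0.9, 0.008, -0.293], [0.658, -0.313, -0.685, -0.242], [-0.614, 0.305, -0.728, 1.525], [0.0, 0.0, 0.0, 1.0]]
top [[0.161, -0.987, 0.006, -0.038], [-0.96, -0.158, -0.233, 0.629], [0.231, 0.032, -0.972, 0.973], [0.0, 0.0, 0.0, 1.0]]
{'clock': 0.1, 'joint_pos': array([-1.22798762e+00,  2.41332216e-01,  3.83392089e-03,  1.33520446e+00,
        9.63098092e-06,  1.57081758e+00]), 'joint_vel': array([ 0.00023269, -0.00335383,  0.00207275,  0.0019931 , -0.00145232,
       -0.00269192]), 'tau': array([ 3.81220498e-04, -3.73138225e+01,  2.53010005e+01,  1.08465119e-02,
        4.90896446e-05,  1.09008738e-05]), 'eef_pos': array([ 0.16788357, -0.47038534,  0.24449512]), 'tool_rot': array([ 8.17347065e-01, -5.76144831e-01, -7.76342443e-04, -5.53107642e-04]), 'ft_force': array([ 0.67440348, -0.52247845,  0.32734655]), 'ft_torque': array([ 0.0430907 , -0.01828599,  0.02874832]), 'grip_width': 0.08590565082790769}
```

View pics/top0.png

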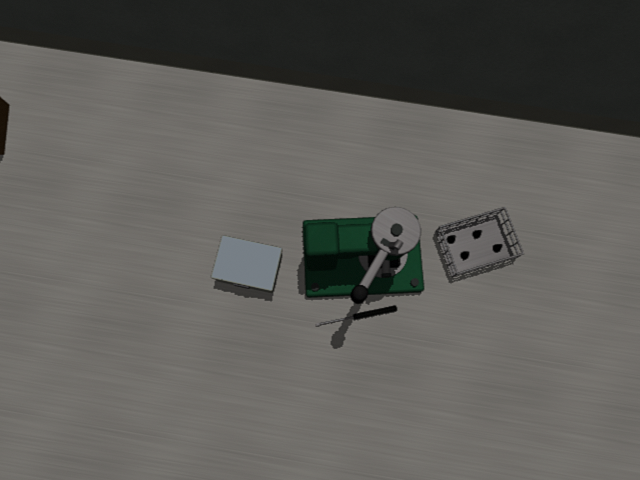

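View pics/scene0.png

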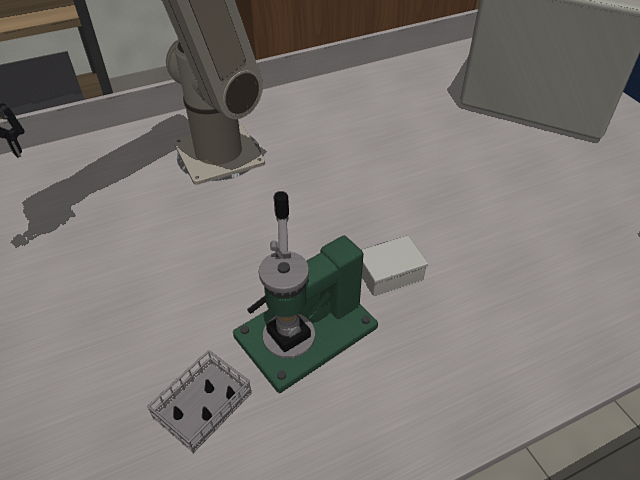

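The top view shows the ratchet disc at about (396,231), the knob at (359,294), the lever near (391,245), the curette from (318,324) to (396,309), and the basket on the right. The scene view shows the disc at about (284,268), the knob top at (281,196) and the lever at (275,247).

```bash
python3 - <<'E'
from h import *
import pickle
D=pickle.load(open("c0.pkl","rb"))
t,s=D["top"],D["scene"]
for uv in((396,231),(397,229)): print("disc",ray(t,uv,.221).round(4))
print("disc s",ray(s,(284,269),.221).round(4), "nut s",ray(s,(284,267),.227).round(4))
print("knob t",ray(t,(359,294),.265).round(4),"s",ray(s,(281,195),.269).round(4))
print("base corners t",[ray(t,p,.025).round(3).tolist() for p in((423,291),(306,297),(303,221))])
a=cv2.imread("pics/top0.png")[195:315,330:450];b=cv2.imread("pics/scene0.png")[180:300,225:345]
cv2.imwrite("pics/crop0.png",np.hstack([cv2.resize(i,(400,400),interpolation=cv2.INTER_CUBIC) for i in(a,b)]))
E
```

```text
disc [ 0.6239 -0.0671  0.221 ]
disc [ 0.6276 -0.0684  0.221 ]
disc s [ 0.6275 -0.0636  0.221 ] nut s [ 0.6283 -0.0636  0.227 ]
knob t [ 0.5024 -0.0184  0.265 ] s [ 0.5059 -0.0155  0.269 ]
base corners t [[0.563, -0.158, 0.025], [0.513, 0.071, 0.025], [0.668, 0.104, 0.025]]
```

View pics/crop0.png

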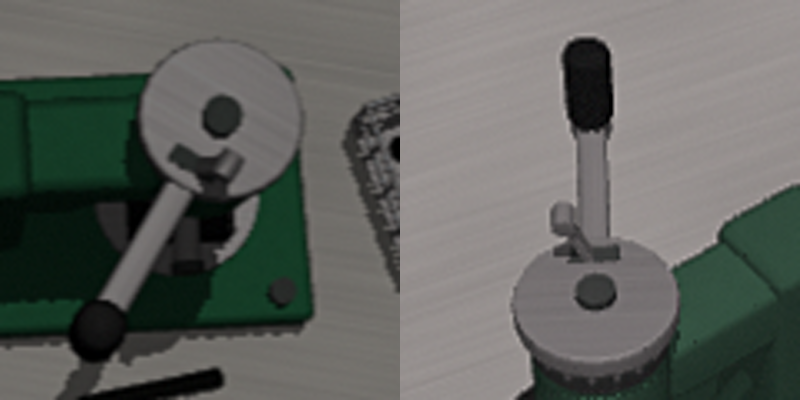

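In the crops the disc centre is at top pixel (396,230.4), the knob top at (359.4,293.4) and the lever tip at (399,243.9), tipped counter-clockwise. In the scene view the lever tip is at (273.9,244.5).

```bash
cat >> h.py <<'E'
from scipy.spatial.transform import Rotation as Ro
A=np.array([.626,-.0655]); AZ0=np.pi-.65+.215
def rel(p,heading=None,o=None):
    "world TCP target + tool-x heading (deg) -> tool shift cm, roll deg"
    o=o or bot.get_obs(); R=Ro.from_quat(o["tool_rot"]).as_matrix()
    h=np.degrees(np.arctan2(R[1,0],R[0,0]))
    r=None if heading is None else round(-((heading-h+180)%360-180),1)
    return (R.T@(np.array(p)-o["eef_pos"])*100).round(2).tolist(), r
def fr(az): return np.array([np.cos(az),np.sin(az)]),np.array([-np.sin(az),np.cos(az)])
E
python3 - <<'E'
from h import *
import pickle
D=pickle.load(open("c0.pkl","rb"))
t,s=D["top"],D["scene"]
az=2.763;u,tt=fr(az);piv=A+.028*u
for th in(-.6,-.4,-.2):
  p=np.r_[piv-.038*np.sin(th)*tt,.213+.038*np.cos(th)]
  print(th,p.round(4),proj(t,p).round(1),proj(s,p).round(1))
print(proj(t,np.r_[A+.13*u,.269]),proj(s,np.r_[A+.13*u,.269]),proj(t,np.r_[A,.221]),proj(s,np.r_[A,.221]))
st=np.r_[piv+.055*tt,.30]; print(st); print(rel(st,68.3),rel([*st[:2],.248]))
E
```

```text
-0.6 [ 0.5921 -0.0751  0.2444] [[400.4 247. ]] [[268.7 247.5]]
-0.4 [ 0.5945 -0.0689  0.248 ] [[397.2 244.4]] [[272.5 245.9]]
-0.2 [ 0.5972 -0.0622  0.2502] [[393.5 241.9]] [[276.8 244.7]]
[[358.84923132 291.77319842]] [[279.82502154 195.06243866]] [[395.1913661  229.65655682]] [[282.58491408 268.77903901]]
[ 0.57965408 -0.10625605  0.3       ]
([-20.46, -51.02, -5.51], np.float64(-138.7)) ([-20.45, -51.02, -0.31], None)
```

>>> play_rows:
  motion:
    - {"fingers": 1,"translation": [0,0,-3],"roll": 0}
    - {"fingers": 1,"translation": [0,0,-5.5],"roll": -5}
    - {"fingers": 1,"translation": [-1.5,-3.5,-5.5],"roll": -12}
    - {"fingers": 1,"translation": [-3,-7,-5.5],"roll": -19}
    - {"fingers": 1,"translation": [-4.5,-10.5,-5.5],"roll": -26}
    - {"fingers": 1,"translation": [-6,-14,-5.5],"roll": -33}
    - {"fingers": 1,"translation": [-7.5,-17.5,-5.5],"roll": -40}
    - {"fingers": 1,"translation": [-9,-21,-5.5],"roll": -47}
    - {"fingers": 1,"translation": [-10.5,-24.5,-5.5],"roll": -54}
    - {"fingers": 1,"translation": [-12,-28,-5.5],"roll": -61}
    - {"fingers": 1,"translation": [-13.5,-31.5,-5.5],"roll": -68}
    - {"fingers": 1,"translation": [-15,-35,-5.5],"roll": -75}
    - {"fingers": 1,"translation": [-16.5,-38.5,-5.5],"roll": -82}
    - {"fingers": 1,"translation": [-18,-42,-5.5],"roll": -89}
    - {"fingers": 1,"translation": [-19,-46,-5.5],"roll": -96}
    - {"fingers": 1,"translation": [-19.8,-49,-5.5],"roll": -103}
    - {"fingers": 1,"translation": [-20.5,-51,-5.5],"roll": -110}
    - {"fingers": 1,"translation": [-20.5,-51,-5.5],"roll": -117}
    - {"fingers": 1,"translation": [-20.5,-51,-5.5],"roll": -124}
    - {"fingers": 1,"translation": [-20.5,-51,-5.5],"roll": -131}

```text
clock: 1.77
eef_pos: [0.5797, -0.1056, 0.2991]
tool_rot: [0.861, 0.508, -0.001, -0.001]
ft_force: [1.4, -0.5, 0.7]
grip_width: -0.0004
```

```bash
python3 - <<'E'
from h import *
print(rel([.5797,-.1063,.248],68.3)); o=bot.get_obs(); print(o["clock"],o["eef_pos"],o["joint_pos"].round(2),o["ft_force"],o["grip_width"])
E
```

```text
([-0.05, 0.05, 5.11], np.float64(-7.2))
1.7667 [ 0.57967489 -0.10562604  0.29908968] [-0.18  0.41  0.39  1.55 -0.    0.32] [ 1.38012924 -0.47744314  0.67611341] -0.000366044932967158
```

>>> play_rows:
  motion:
    - {"fingers": 1,"translation": [0,0,1.5],"roll": -4}
    - {"fingers": 1,"translation": [0,0,3.5],"roll": -7.2}
    - {"fingers": 1,"translation": [0,0,5.1],"roll": -7.2}
    - {"fingers": 1,"translation": [0,0,5.1],"roll": -7.2}
    - {"fingers": 1,"translation": [0,0,5.1],"roll": -7.2}

```text
clock: 2.18
eef_pos: [0.5786, -0.1062, 0.2481]
tool_rot: [0.83, 0.558, -0.001, -0.001]
ft_force: [0.3, -0.1, -0.2]
grip_width: -0.0003
```

```bash
python3 - <<'E'
from h import *
c=shot("scene","s1.png",(215,160,335,280),5)
o=bot.get_obs(); print(o["eef_pos"],o["ft_force"],rel([.5797,-.1063,.248],68.3))
print((proj(c,o["eef_pos"]-[0,0,.014])-[215,160])*5)
E
```

```text
[ 0.5794059  -0.10639415  0.24941825] [ 0.15718738 -0.16769482  0.64452875] ([0.02, 0.02, 0.14], np.float64(-0.5))
[[168.92695385 460.41773332]]
```

View pics/s1.png

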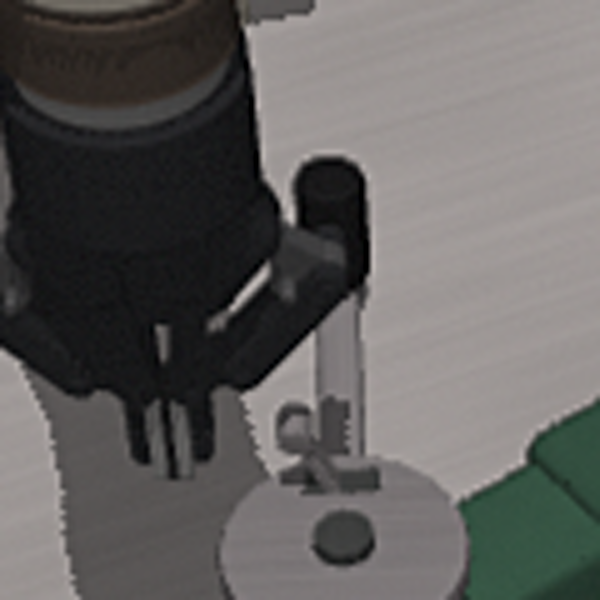

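The crop shows the closed fingers at about (172,470), clear of the lever, with the lever tip at (295,425). The next step is a gentle push along tool +x.

>>> play_rows:
  motion:
    - {"fingers": 1,"translation": [0.8,0,0.1],"roll": 0}
    - {"fingers": 1,"translation": [1.5,0,0.1],"roll": 0}
    - {"fingers": 1,"translation": [1.8,0,0.1],"roll": 0}
    - {"fingers": 1,"translation": [2.1,0,0.1],"roll": 0}
    - {"fingers": 1,"translation": [2.3,0,0.1],"roll": 0}
    - {"fingers": 1,"translation": [2.5,0,0.1],"roll": 0}
    - {"fingers": 1,"translation": [2.7,0,0.1],"roll": 0}
    - {"fingers": 1,"translation": [2.9,0,0.1],"roll": 0}
    - {"fingers": 1,"translation": [3.1,0,0.1],"roll": 0}
    - {"fingers": 1,"translation": [3.3,0,0.1],"roll": 0}
    - {"fingers": 1,"translation": [3.5,0,0.1],"roll": 0}
    - {"fingers": 1,"translation": [3.7,0,0.1],"roll": 0}
    - {"fingers": 1,"translation": [3.9,0,0.1],"roll": 0}
    - {"fingers": 1,"translation": [4.1,0,0.1],"roll": 0}
    - {"fingers": 1,"translation": [4.3,0,0.1],"roll": 0}
    - {"fingers": 1,"translation": [4.3,0,0.1],"roll": 0}

```text
clock: 3.57
eef_pos: [0.5958, -0.0662, 0.2483]
tool_rot: [0.83, 0.558, -0.0, -0.0]
ft_force: [-0.7, -0.2, -0.5]
grip_width: -0.0001
```

```bash
python3 - <<'E'
from h import *
c=shot("scene","s2.png",(215,160,335,280),5)
o=bot.get_obs(); print(o["eef_pos"],o["ft_force"])
E
```

```text
[ 0.59574639 -0.06640892  0.24826317] [-0.08667779  0.49801715  0.07978807]
```

View pics/s2.png

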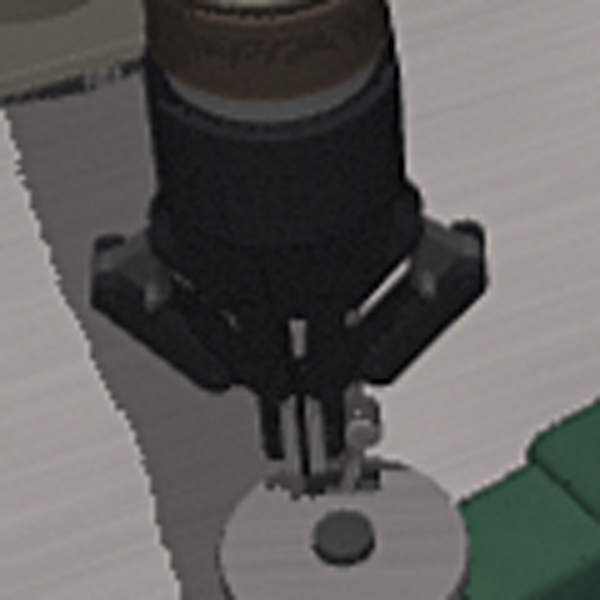

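The lever tip is now at (365,425), to the right of its foot, so it has gone over. I will back off, lift, and move over the knob.

```bash
python3 - <<'E'
from h import *
u,t=fr(2.74); k=A+.13*u; print(k, rel([*k,.31],np.degrees(2.74)-90), rel([*k,.24]))
E
```

```text
[ 0.50634285 -0.01468498] ([1.42, -10.23, -6.17], np.float64(0.9)) ([1.42, -10.23, 0.83], None)
```

>>> play_rows:
  motion:
    - {"fingers": 1,"translation": [-0.8,0,0],"roll": 0}
    - {"fingers": 1,"translation": [-1.5,0,0],"roll": 0}
    - {"fingers": 1,"translation": [-1.5,0,-2.5],"roll": 0}
    - {"fingers": 1,"translation": [-1.5,0,-6],"roll": 0}
    - {"fingers": 0.5,"translation": [-1,-2,-7],"roll": 0}
    - {"fingers": 0,"translation": [0,-5,-7],"roll": 0}
    - {"fingers": -0.25,"translation": [1.2,-8,-7],"roll": 1}
    - {"fingers": -0.25,"translation": [1.4,-10.2,-7],"roll": 1}
    - {"fingers": -0.25,"translation": [1.4,-10.2,-7],"roll": 1}
    - {"fingers": -0.25,"translation": [1.4,-10.2,-7],"roll": 1}

```text
clock: 4.45
eef_pos: [0.5058, -0.0154, 0.3192]
tool_rot: [0.835, 0.551, 0.001, 0.001]
ft_force: [0.1, -0.8, 0.6]
grip_width: 0.0534
```

```bash
python3 - <<'E'
from h import *
u,t=fr(2.74); k=A+.13*u
c=shot("wrist","w1.png"); b=shot("scene","s3.png")
a=cv2.imread("pics/w1.png");b=cv2.imread("pics/s3.png")[160:280,215:335]
cv2.imwrite("pics/m3.png",np.hstack([cv2.resize(a,(480,360)),cv2.resize(b,(320,360),interpolation=cv2.INTER_CUBIC)]))
o=bot.get_obs(); print(o["eef_pos"],o["grip_width"],rel([*k,.24],67))
print(proj(c,[[*k,.269],[*A,.227],[*k,.221]])*.75)
E
```

```text
[ 0.50700248 -0.0158871   0.31856358] 0.05357937467316863 ([0.08, -0.12, 7.86], np.float64(-0.2))
[[242.99586023 210.69242015]
 [242.79644585 308.48830693]
 [242.64021646 189.17330128]]
```

View pics/m3.png

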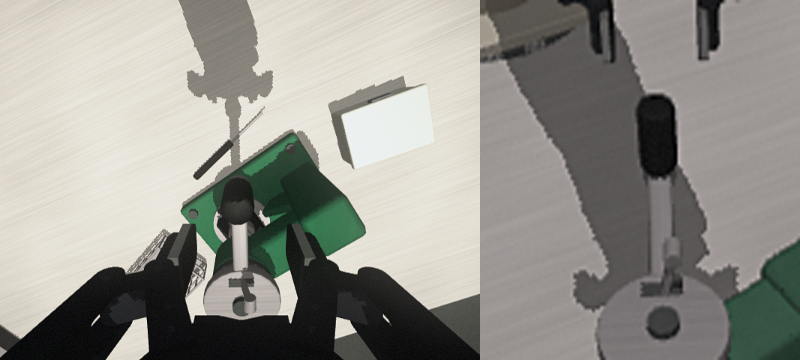

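The lever stands clockwise of the bar, so it is set to lower. In the wrist view the knob is at (239,208), within 4 px of the prediction. I will descend around it and grip lightly, as a cage.

>>> play_rows:
  motion:
    - {"fingers": -0.25,"translation": [-0.2,-0.1,2.5],"roll": 0}
    - {"fingers": -0.25,"translation": [-0.2,-0.1,5],"roll": 0}
    - {"fingers": -0.25,"translation": [-0.2,-0.1,7],"roll": 0}
    - {"fingers": -0.25,"translation": [-0.2,-0.1,7.8],"roll": 0}
    - {"fingers": 0,"translation": [-0.2,-0.1,7.8],"roll": 0}
    - {"fingers": 0.25,"translation": [-0.2,-0.1,7.8],"roll": 0}
    - {"fingers": 0.25,"translation": [-0.2,-0.1,7.8],"roll": 0}
    - {"fingers": 0.25,"translation": [-0.2,-0.1,7.8],"roll": 0}

```text
clock: 5.22
eef_pos: [0.506, -0.0168, 0.2418]
tool_rot: [0.835, 0.551, 0.001, 0.001]
ft_force: [0.2, 0.7, -0.0]
grip_width: 0.032
```

```bash
cat > arc.py <<'E'
import sys
from h import *
v0=float(sys.argv[1]);v1=float(sys.argv[2]);n=int(sys.argv[3]) # azimuths
o=bot.get_obs(); print(o["eef_pos"],o["ft_force"].round(1),o["grip_width"],"az",np.arctan2(*(o["eef_pos"][:2]-A)[::-1])%6.283,"r",np.hypot(*(o["eef_pos"][:2]-A)))
for a in np.linspace(v0,v1,n+1)[1:]:
    u,t=fr(a); print(round(a,3),*rel([*(A+.13*u),.24],np.degrees(a)-90,o))
E
python3 arc.py 2.74 3.96 10
```

```text
[ 0.50595975 -0.01678828  0.24177089] [ 0.2  0.7 -0. ] 0.031971855034321935 az 2.756100659612839 r 0.12954726284576165
2.862 [-1.37, 0.05, 0.18] -7.2
2.984 [-2.93, 0.35, 0.18] -14.1
3.106 [-4.44, 0.83, 0.17] -21.1
3.228 [-5.88, 1.49, 0.18] -28.1
3.35 [-7.23, 2.32, 0.18] -35.1
3.472 [-8.47, 3.31, 0.18] -42.1
3.594 [-9.58, 4.44, 0.18] -49.1
3.716 [-10.54, 5.7, 0.18] -56.1
3.838 [-11.35, 7.06, 0.18] -63.1
3.96 [-11.98, 8.52, 0.19] -70.1
```

>>> play_rows:
  motion:
    - {"fingers": 0.25,"translation": [-0.6,0,0.1],"roll": -3.5}
    - {"fingers": 0.25,"translation": [-1.37,0.05,0.2],"roll": -7.2}
    - {"fingers": 0.25,"translation": [-2.15,0.18,0.2],"roll": -10.6}
    - {"fingers": 0.25,"translation": [-2.93,0.35,0.2],"roll": -14.1}
    - {"fingers": 0.25,"translation": [-3.7,0.57,0.2],"roll": -17.6}
    - {"fingers": 0.25,"translation": [-4.44,0.83,0.2],"roll": -21.1}
    - {"fingers": 0.25,"translation": [-5.17,1.14,0.2],"roll": -24.6}
    - {"fingers": 0.25,"translation": [-5.88,1.49,0.2],"roll": -28.1}
    - {"fingers": 0.25,"translation": [-6.57,1.89,0.2],"roll": -31.6}
    - {"fingers": 0.25,"translation": [-7.23,2.32,0.2],"roll": -35.1}
    - {"fingers": 0.25,"translation": [-7.86,2.8,0.2],"roll": -38.6}
    - {"fingers": 0.25,"translation": [-8.47,3.31,0.2],"roll": -42.1}

```text
clock: 6.22
eef_pos: [0.5026, -0.1078, 0.2396]
tool_rot: [0.58, 0.815, 0.001, 0.001]
ft_force: [-0.2, 0.9, -0.2]
grip_width: 0.0319
```

```bash
python3 arc.py 3.472 3.96 4
```

```text
[ 0.50256235 -0.10779745  0.23961752] [-0.2  0.9 -0.2] 0.03185611448188463 az 3.4715304883825433 r 0.13048344151416127
3.594 [-1.59, 0.14, -0.04] -6.8
3.716 [-3.15, 0.42, -0.03] -13.8
3.838 [-4.66, 0.89, -0.03] -20.8
3.96 [-6.1, 1.54, -0.03] -27.8
```

>>> play_rows:
  motion:
    - {"fingers": 0.25,"translation": [-0.8,0.05,0],"roll": -3.4}
    - {"fingers": 0.25,"translation": [-1.59,0.14,0],"roll": -6.8}
    - {"fingers": 0.25,"translation": [-2.37,0.26,0],"roll": -10.3}
    - {"fingers": 0.25,"translation": [-3.15,0.42,0],"roll": -13.8}
    - {"fingers": 0.25,"translation": [-3.9,0.64,0],"roll": -17.3}
    - {"fingers": 0.25,"translation": [-4.66,0.89,0],"roll": -20.8}
    - {"fingers": 0.25,"translation": [-5.4,1.2,0],"roll": -24.3}
    - {"fingers": 0.25,"translation": [-5.8,1.4,0],"roll": -26.3}
    - {"fingers": 0.25,"translation": [-5.8,1.4,0],"roll": -26.3}
    - {"fingers": 0.25,"translation": [-5.8,1.4,0],"roll": -26.3}

```text
clock: 7.05
eef_pos: [0.5345, -0.158, 0.2391]
tool_rot: [0.381, 0.924, 0.0, 0.001]
ft_force: [-0.6, 0.1, 0.1]
grip_width: 0.0319
```

```bash
python3 arc.py 3.93 2.76 10;  python3 - <<'E'
from h import *
shot("scene","s4.png",(180,160,380,360),3)
E
```

```text
[ 0.53449261 -0.15803118  0.2391246 ] [-0.6  0.1  0.1] 0.03194436566949327 az 3.932368316193922 r 0.1301369338607234
3.813 [1.55, 0.1, -0.09] 6.7
3.696 [3.05, 0.37, -0.09] 13.4
3.579 [4.5, 0.81, -0.09] 20.1
3.462 [5.9, 1.41, -0.09] 26.8
3.345 [7.21, 2.18, -0.1] 33.5
3.228 [8.43, 3.09, -0.1] 40.2
3.111 [9.53, 4.14, -0.1] 46.9
2.994 [10.5, 5.3, -0.1] 53.6
2.877 [11.33, 6.58, -0.1] 60.3
2.76 [12.0, 7.94, -0.1] 67.0
```

View pics/s4.png

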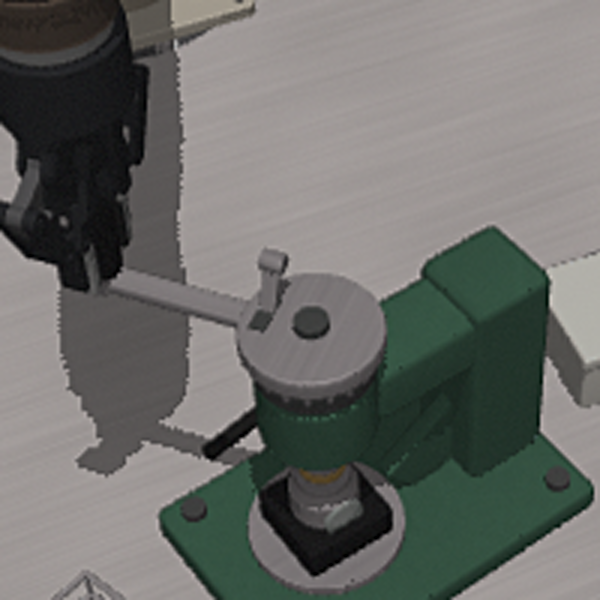

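Handle drawn back with the lever still over: its tip at (272,258) is on the clockwise side of the bar. Now the forward stroke.

>>> play_rows:
  motion:
    - {"fingers": 0.25,"translation": [0.75,0.05,0],"roll": 3.3}
    - {"fingers": 0.25,"translation": [1.55,0.1,0],"roll": 6.7}
    - {"fingers": 0.25,"translation": [2.3,0.22,0],"roll": 10}
    - {"fingers": 0.25,"translation": [3.05,0.37,0],"roll": 13.4}
    - {"fingers": 0.25,"translation": [3.78,0.57,0],"roll": 16.7}
    - {"fingers": 0.25,"translation": [4.5,0.81,0],"roll": 20.1}
    - {"fingers": 0.25,"translation": [5.2,1.1,0],"roll": 23.4}
    - {"fingers": 0.25,"translation": [5.9,1.41,0],"roll": 26.8}
    - {"fingers": 0.25,"translation": [6.57,1.78,0],"roll": 30.1}

```text
clock: 7.85
eef_pos: [0.5002, -0.1003, 0.2388]
tool_rot: [0.61, 0.793, -0.001, 0.002]
ft_force: [1.4, -7.0, -1.8]
grip_width: 0.032
```

```bash
cat >> arc.py <<'E'
u,t=fr(np.arctan2(*(o["eef_pos"][:2]-A)[::-1])); f=o["ft_force"][:2]; print("F fwd-resist",f@t,"radial",f@u,"clock",o["clock"])
E
python3 arc.py 3.40 2.70 10
```

```text
[ 0.50017157 -0.10032631  0.23879229] [ 1.4 -7.  -1.8] 0.031989402397807364 az 3.411424119448042 r 0.13055905299017428
3.33 [1.06, 0.09, -0.13] 4.1
3.26 [1.96, 0.18, -0.13] 8.1
3.19 [2.86, 0.34, -0.13] 12.1
3.12 [3.74, 0.57, -0.14] 16.1
3.05 [4.61, 0.85, -0.14] 20.1
2.98 [5.45, 1.19, -0.15] 24.1
2.91 [6.27, 1.59, -0.15] 28.1
2.84 [7.05, 2.05, -0.15] 32.2
2.77 [7.81, 2.56, -0.16] 36.2
2.7 [8.52, 3.12, -0.16] 40.2
F fwd-resist 7.146503806746323 radial 0.5227359413138044 clock 7.85
```

>>> play_rows:
  motion:
    - {"fingers": 0.25,"translation": [0.25,0,0],"roll": 1.1}
    - {"fingers": 0.25,"translation": [0.5,0.01,0],"roll": 2.2}
    - {"fingers": 0.25,"translation": [0.5,0.01,0],"roll": 2.2}

```text
clock: 8.1
eef_pos: [0.4988, -0.0951, 0.2387]
tool_rot: [0.623, 0.782, -0.001, 0.002]
ft_force: [0.8, -5.2, -0.7]
grip_width: 0.0322
```

>>> play_rows:
  motion:
    - {"fingers": 0.25,"translation": [0.25,0,0],"roll": 1.1}
    - {"fingers": 0.25,"translation": [0.5,0.01,0],"roll": 2.2}
    - {"fingers": 0.25,"translation": [0.5,0.01,0],"roll": 2.2}

```text
clock: 8.35
eef_pos: [0.4979, -0.0905, 0.2387]
tool_rot: [0.638, 0.77, -0.001, 0.002]
ft_force: [1.2, -5.5, -1.2]
grip_width: 0.0321
```

>>> play_rows:
  motion:
    - {"fingers": 0.25,"translation": [0.25,0,0],"roll": 1.1}
    - {"fingers": 0.25,"translation": [0.5,0.01,0],"roll": 2.2}
    - {"fingers": 0.25,"translation": [0.5,0.01,0],"roll": 2.2}

```text
clock: 8.6
eef_pos: [0.497, -0.0855, 0.2387]
tool_rot: [0.653, 0.757, -0.001, 0.002]
ft_force: [2.1, -4.4, -1.7]
grip_width: 0.0319
```

>>> play_rows:
  motion:
    - {"fingers": 0.25,"translation": [0.25,0,0],"roll": 1.1}
    - {"fingers": 0.25,"translation": [0.5,0.01,0],"roll": 2.2}
    - {"fingers": 0.25,"translation": [0.5,0.01,0],"roll": 2.2}

```text
clock: 8.85
eef_pos: [0.4963, -0.0806, 0.2388]
tool_rot: [0.667, 0.745, -0.001, 0.002]
ft_force: [0.9, -5.9, -1.5]
grip_width: 0.0317
```

>>> play_rows:
  motion:
    - {"fingers": 0.25,"translation": [0.25,0,0],"roll": 1.1}
    - {"fingers": 0.25,"translation": [0.5,0.01,0],"roll": 2.2}
    - {"fingers": 0.25,"translation": [0.5,0.01,0],"roll": 2.2}

```text
clock: 9.1
eef_pos: [0.4957, -0.0756, 0.2388]
tool_rot: [0.682, 0.732, -0.001, 0.002]
ft_force: [0.7, -4.5, -1.5]
grip_width: 0.0319
```

>>> play_rows:
  motion:
    - {"fingers": 0.25,"translation": [0.25,0,0],"roll": 1.1}
    - {"fingers": 0.25,"translation": [0.5,0.02,0],"roll": 2.2}
    - {"fingers": 0.25,"translation": [0.5,0.02,0],"roll": 2.2}

```text
clock: 9.35
eef_pos: [0.4955, -0.0706, 0.2388]
tool_rot: [0.696, 0.718, -0.001, 0.002]
ft_force: [-0.1, -6.0, -0.8]
grip_width: 0.0319
```

>>> play_rows:
  motion:
    - {"fingers": 0.25,"translation": [0.25,0,0],"roll": 1.1}
    - {"fingers": 0.25,"translation": [0.5,0.02,0],"roll": 2.2}
    - {"fingers": 0.25,"translation": [0.5,0.02,0],"roll": 2.2}

```text
clock: 9.6
eef_pos: [0.4954, -0.0656, 0.2387]
tool_rot: [0.709, 0.705, -0.001, 0.001]
ft_force: [-0.3, -5.0, -0.2]
grip_width: 0.032
```

>>> play_rows:
  motion:
    - {"fingers": 0.25,"translation": [0.25,0,0],"roll": 1.1}
    - {"fingers": 0.25,"translation": [0.5,0.02,0],"roll": 2.2}
    - {"fingers": 0.25,"translation": [0.5,0.02,0],"roll": 2.2}

```text
clock: 9.85
eef_pos: [0.4956, -0.0606, 0.2387]
tool_rot: [0.723, 0.691, -0.001, 0.001]
ft_force: [-0.4, -5.8, -0.6]
grip_width: 0.0319
```

>>> play_rows:
  motion:
    - {"fingers": 0.25,"translation": [0.25,0,0],"roll": 1.1}
    - {"fingers": 0.25,"translation": [0.5,0.02,0],"roll": 2.2}
    - {"fingers": 0.25,"translation": [0.5,0.02,0],"roll": 2.2}

```text
clock: 10.1
eef_pos: [0.4959, -0.0556, 0.2387]
tool_rot: [0.736, 0.677, -0.001, 0.001]
ft_force: [-1.0, -5.2, 0.1]
grip_width: 0.0317
```

>>> play_rows:
  motion:
    - {"fingers": 0.25,"translation": [0.25,0,0],"roll": 1.1}
    - {"fingers": 0.25,"translation": [0.4,0.02,0],"roll": 1.8}
    - {"fingers": 0.25,"translation": [0.4,0.02,0],"roll": 1.8}

```text
clock: 10.35
eef_pos: [0.4963, -0.052, 0.2387]
tool_rot: [0.746, 0.666, -0.002, 0.002]
ft_force: [-1.4, -7.2, -0.4]
grip_width: 0.0318
```

>>> play_rows:
  motion:
    - {"fingers": 0.25,"translation": [0.15,0,0],"roll": 0.7}
    - {"fingers": 0.25,"translation": [0.3,0.01,0],"roll": 1.3}
    - {"fingers": 0.25,"translation": [0.3,0.01,0],"roll": 1.3}

```text
clock: 10.6
eef_pos: [0.4966, -0.0498, 0.2387]
tool_rot: [0.754, 0.657, -0.002, 0.002]
ft_force: [-1.6, -8.6, -0.6]
grip_width: 0.032
```

Force is rising, so the bush is home or nearly so.

>>> play_rows:
  motion:
    - {"fingers": 0.25,"translation": [0.15,0,0],"roll": 0.7}
    - {"fingers": 0.25,"translation": [0.3,0.01,0],"roll": 1.3}
    - {"fingers": 0.25,"translation": [0.3,0.01,0],"roll": 1.3}

```text
clock: 10.85
eef_pos: [0.4969, -0.0476, 0.2387]
tool_rot: [0.762, 0.648, -0.003, 0.003]
ft_force: [-2.2, -11.5, 0.9]
grip_width: 0.0322
```

>>> play_rows:
  motion:
    - {"fingers": 0.25,"translation": [0.15,0,0],"roll": 0.4}
    - {"fingers": 0.25,"translation": [0.25,0.01,0],"roll": 0.8}
    - {"fingers": 0.25,"translation": [0.25,0.01,0],"roll": 0.8}
    - {"fingers": 0.25,"translation": [0.25,0.01,0],"roll": 0.8}
    - {"fingers": 0.25,"translation": [0.25,0.01,0],"roll": 0.8}

```text
clock: 11.27
eef_pos: [0.4972, -0.0459, 0.2387]
tool_rot: [0.766, 0.643, -0.003, 0.003]
ft_force: [-2.5, -12.5, 1.0]
grip_width: 0.0322
```

```bash
python3 - <<'E'
from h import *
shot("scene","s5.png",(200,200,360,360),3.75)
o=bot.get_obs(); print(o["clock"],o["ft_force"],o["eef_pos"])
E
```

```text
11.3167 [-3.03414043e+00 -1.32105246e+01 -7.36738138e-03] [ 0.49715958 -0.04590864  0.23867606]
```

View pics/s5.png

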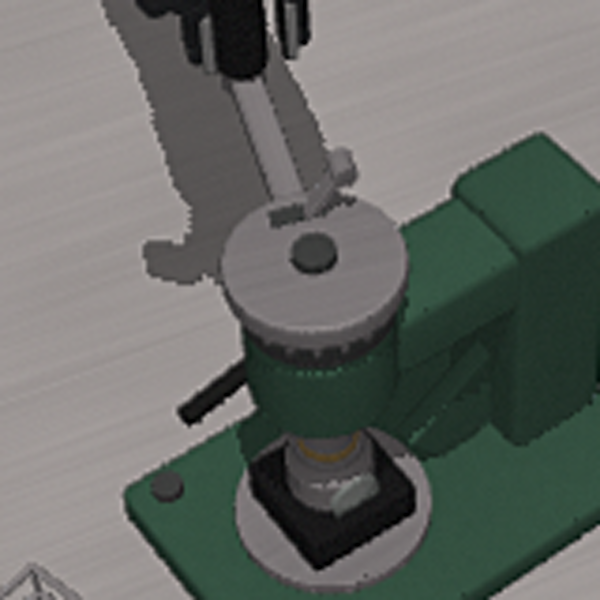

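Resistance is 13.5 N. The bush looks seated, with only a thin brass line at (328,450), the lever is over at (342,165), and the handle is clear of its forward stop. A touch more force and a short hold, then I will back off slowly.

>>> play_rows:
  motion:
    - {"fingers": 0.25,"translation": [0.1,0,0],"roll": 0}
    - {"fingers": 0.25,"translation": [0.1,0,0],"roll": 0}
    - {"fingers": 0.25,"translation": [0.1,0,0],"roll": 0}
    - {"fingers": 0.25,"translation": [0.1,0,0],"roll": 0}

```text
clock: 11.65
eef_pos: [0.4973, -0.0452, 0.2387]
tool_rot: [0.766, 0.643, -0.004, 0.003]
ft_force: [-2.4, -13.0, 0.4]
grip_width: 0.0321
```

>>> play_rows:
  motion:
    - {"fingers": 0.25,"translation": [-0.2,0,0],"roll": 0}
    - {"fingers": 0.25,"translation": [-0.4,0,0],"roll": 0}
    - {"fingers": 0.25,"translation": [-0.6,0,0],"roll": 0}
    - {"fingers": 0.25,"translation": [-0.8,0,0],"roll": 0}
    - {"fingers": 0.25,"translation": [-1.0,0,0],"roll": 0}
    - {"fingers": 0.25,"translation": [-1.0,0,0],"roll": 0}
    - {"fingers": 0.25,"translation": [-1.0,0,0],"roll": 0}

```text
clock: 12.23
eef_pos: [0.4962, -0.0522, 0.2387]
tool_rot: [0.766, 0.643, -0.001, 0.001]
ft_force: [-1.3, -5.3, 0.0]
grip_width: 0.0319
```

>>> play_rows:
  motion:
    - {"fingers": 0.25,"translation": [-0.2,0,0],"roll": 0}
    - {"fingers": 0.25,"translation": [-0.4,0,0],"roll": 0}
    - {"fingers": 0.25,"translation": [-0.6,0,0],"roll": 0}
    - {"fingers": 0.25,"translation": [-0.6,0,0],"roll": 0}
    - {"fingers": 0.25,"translation": [-0.6,0,0],"roll": 0}

```text
clock: 12.65
eef_pos: [0.4958, -0.0568, 0.2386]
tool_rot: [0.765, 0.644, 0.0, 0.0]
ft_force: [-0.3, -1.6, 2.3]
grip_width: 0.0319
```

>>> play_rows:
  motion:
    - {"fingers": 0.25,"translation": [-0.2,0,0],"roll": 0}
    - {"fingers": 0,"translation": [-0.2,0,0],"roll": 0}
    - {"fingers": -0.2,"translation": [-0.2,0,0],"roll": 0}
    - {"fingers": -0.2,"translation": [-0.2,0,0],"roll": 0}
    - {"fingers": -0.2,"translation": [-0.2,0,0],"roll": 0}

```text
clock: 13.07
eef_pos: [0.4952, -0.0584, 0.2381]
tool_rot: [0.765, 0.644, 0.0, -0.0]
ft_force: [-0.2, -0.5, 0.6]
grip_width: 0.0514
```

```bash
python3 - <<'E'
from h import *
c=shot("scene","s6.png",(230,160,330,260),5)
c=shot("wrist","w6.png")
a=cv2.imread("pics/s6.png");b=cv2.imread("pics/w6.png")
cv2.imwrite("pics/m6.png",np.hstack([cv2.resize(a,(360,360)),cv2.resize(b,(440,360))]))
o=bot.get_obs(); print(o["clock"],o["ft_force"],o["eef_pos"],o["grip_width"])
E
```

```text
13.1667 [ 0.73339976 -0.44169945  0.27920009] [ 0.49526425 -0.05850924  0.23819797] 0.0513434330894518
```

View pics/m6.png

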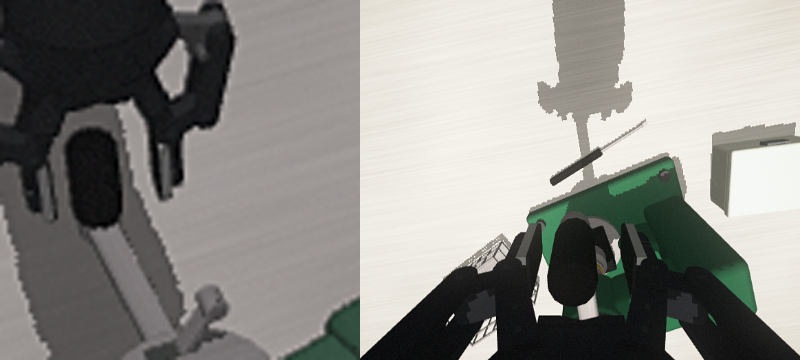

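The knob at (95,175) stands free between the open fingers, and the lever is still over at (210,300). Lifting clear.

>>> play_rows:
  motion:
    - {"fingers": -0.2,"translation": [0,0,-1.5],"roll": 0}
    - {"fingers": -0.2,"translation": [0,0,-4],"roll": 0}
    - {"fingers": -0.2,"translation": [0,0,-7.5],"roll": 0}
    - {"fingers": -0.2,"translation": [0,0,-10],"roll": 0}
    - {"fingers": -0.2,"translation": [0,0,-10],"roll": 0}
    - {"fingers": -0.2,"translation": [0,0,-10],"roll": 0}
    - {"fingers": -0.2,"translation": [0,0,-10],"roll": 0}

```text
clock: 13.75
eef_pos: [0.4951, -0.0586, 0.3376]
tool_rot: [0.765, 0.644, -0.0, -0.0]
ft_force: [-0.6, 0.2, -0.6]
grip_width: 0.0513
```

```bash
python3 - <<'E'
from h import *
shot("scene","s7.png",(200,160,360,320),3.75)
o=bot.get_obs(); print(o["clock"],o["ft_force"],o["eef_pos"])
E
```

```text
13.8 [ 0.89535823 -1.0339404  -0.70425814] [ 0.49470582 -0.0585798   0.33693119]
```

View pics/s7.png

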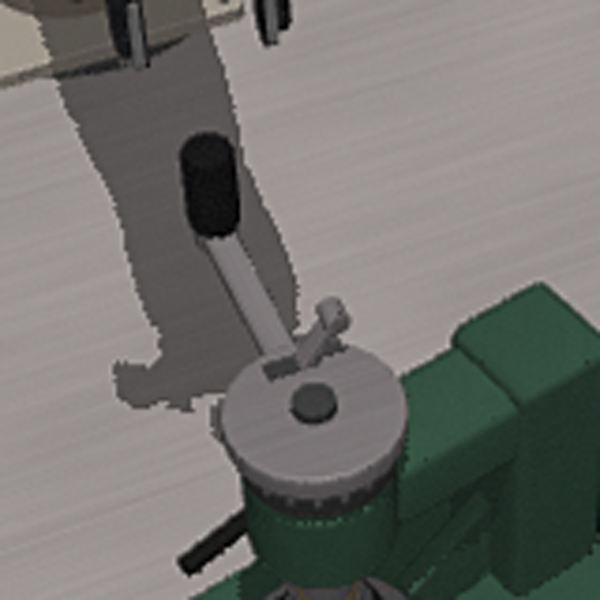

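The gripper is clear of everything, the handle is at rest and the lever is over at (333,312). Handing in.

```bash
python3 -c "
from workcell import bot
print(bot.job_done())"
```

```text
the job is handed in; nothing more can be done
None
```

I carried out every step of the task and handed it in at about 14 s. No verdict was reported.

- **Lever:** I nudged it over with the closed fingers and saw at most about 1 N on the tool. The pictures show it still on the lowering side at the end.
- **Drawing back:** With the fingers loosely around the knob, I drew the handle back to about 1.2 rad. Readings stayed under about 1 N, so it free-wheeled. I did not measure the ram's height.
- **Pressing:** Coming forward, the knob resisted with 4 to 7 N while the bush slid over about 45 mm of travel. It then rose steeply to about 13 to 13.5 N, which I held for about 0.8 s. This is slightly under the 14 N aimed for and well under 25 N. The handle was still clear of its forward stop, so the rise came from the bush seating.
- **Letting go:** I backed off gradually as the handle sprang back some 12 mm, opened the fingers and lifted clear. The last force readings were near zero.

The last pictures show the handle free and the gripper touching nothing. The bush being home is judged from the force rise and a thin brass line in one picture. The gap under its flange and the ram resting on it were not measured. The robot never went near the basket, tip box or curette, though I did not measure their positions again at the end.

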